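# Slide the lens rack past the sprung gate

## Task

Put the eye-test lens rack away in its plywood lane: with one fingertip swing the sprung gate beside the lane open and hold it open while you push the rack along the lane with the other finger, right up to the end stop, then take the hand away so that the gate swings shut behind the rack. The gate must not touch the rack, and the rack is only pushed along the lane floor, never lifted or tipped; the other things on the table are left where they are.

Things in the scene. Friction and masses are not known exactly. Their poses are not given: they have to be found in the camera images.
- lane: Fixed plywood lane: straight open-topped channel on a 6 mm base. x = push direction, z up, y = gate side. Origin: table surface, channel centre line, where the shut gate bar crosses. In this frame, mm: floor z 6; inner wall faces y -38 and 38, walls 6 thick, tops z 46, x -240 to 131; open entry at x -240; end stop face x 125, its top z 40; base board x -244 to 141, y -57 to 123.
- home (a point): Where the rack's origin lies when the rack is home against the end stop: on the channel floor, lane x 85, y 0, z 6 mm. Axes as the lane's.
- rack: Wooden lens rack in the channel, 80 long (x) by 70 wide (y) by 45 mm tall, with six black-rimmed round lenses fixed between its upright 8 mm end plates; about 0.25 kg. Origin: centre of its underside; its x axis points along the lane, rear face at x -40, front face at x +40 mm. It starts before the gate.
- gate_angle (a joint): Angle of the sprung gate, rad: 0 shut, grows as its board swings outward (lane +y, anticlockwise from above), stop at 0.36. The bar is clear of the channel from 0.21; the board's main part is parallel to the lane at 0.26. A light spring shuts it: about 0.09 N m at 0, 0.15 N m at 0.28.
- hinge (a point): On the gate's vertical hinge axis, a steel post of radius 9 mm, top 62 mm above the table, at lane x -190, y 100 mm. The point is 6 mm above the table; axes as the lane's.
- gate: Gate's upright board outside the lane's y +38 wall: 8 thick, z 10 to 56 mm. Origin on the hinge axis, 6 mm up; axes turn with the gate (lane's when shut). Main part runs 196 mm forward from the hinge, slanting 0.26 rad to the lane when shut; then a 55 mm end piece, parallel to the lane when shut. A fingertip between wall and board pressing outward (lane +y) opens it; it may then slide along the board.
- board_gap (a point): Between wall and shut gate board, at lane x -125, y 61, z 30 mm: centre of the gap a fingertip goes into from above. From the wall's outer face (y 44) to the board's face the gap is 52 mm at the hinge, 34 mm here and 1 mm at lane x 0 (gate shut).
- bar_tip (a point): Tip of the gate's bar. The low bar is fixed to the board; shut, it crosses the channel at lane x 0 (12 mm thick), from a low slot in the y +38 wall to its tip at lane y -2, z 10 to 20 mm above the table: fingertips 25 mm up or more pass over it. This point: the tip's end, 15 mm above the table. Opening moves the tip outward and about 25 mm forward (lane +x).
- occluder: Bystander, loose: black plastic eye occluder paddle lying flat, 30 mm radius disc with a 95 mm handle, 8 mm high; origin under the handle's inner part.
- marker: Bystander, loose: whiteboard marker lying flat, 120 mm long, 19 mm thick; origin under its middle.
- glue: Bystander, loose: white glue stick standing, 28 mm diameter, 75 mm tall; origin at the centre of its foot.
- tape: Bystander, loose: roll of clear tape lying flat, 68 mm outside diameter, 18 mm high; origin at the centre of its underside.
- cup: Bystander, loose: white cup, 68 mm diameter, 75 mm tall; origin at the centre of its foot.
- block: Bystander, loose: 40 mm wooden toy block; origin at the centre of its underside.
- jar: Bystander, loose: small clear jar with white lid, 52 mm diameter, 60 mm tall; origin at the centre of its foot.
There are look-alikes about, which are no part of the job. Leave any blue or green look-alike of the rack alone.

How it is judged:
By the outcome, as a careful person would: the job done as asked, in the order asked, and still so for the second after the job is handed in, with the robot touching nothing.
It also fails if it takes over 48 s, if anything falls off the work surface, if the arm or the gripper's body presses on something with over 40 N, if the wrist force passes 120 N, or if a joint passes its speed limit or range.

## Robot

A 6-joint arm with a two-finger parallel gripper is mounted at the origin on the work surface. World frame = base frame: x ahead of the robot, y to its left, z up, the work surface at z = 0. Lengths are in m, angles in degrees, forces in N, time in s.
With the tool pointing down it reaches from about 0.35 to 0.875 m from the base axis. Payload 4.2 kg.
Tool frame: the origin (TCP) lies on the centre line of the jaws, within the pads' length; the fingertips stand 11 mm ahead of it and the grasp point (between the pads) lies 8 mm behind it; y points along the fingers, z is the direction in which the jaws open and shut, and the axes are right-handed (so a half turn about y gives the same grasp; the last joint's range is limited). The gripper opens to 87 mm and grips with 3 to 60 N. Pads are 19 mm wide; open, the fingers measure 117 mm over their backs; the gripper's body (75 mm by 190 mm) begins 51 mm behind the grasp point.
Start: joints at [-62.132, 22.042, 0.453, 0, -68.411, -14.817], TCP at [0.141, -0.609, 0.234] pointing down, gripper open.
Joint ranges: [-179.83, 179.83], [-69.29, 118.12], [-61.27, 80.66], [-181.25, 117.63], [-171.15, -9.14], [-177.46, 177.46]. Speed limits (degrees/s): [159.86, 159.86, 180, 180, 180, 180].

## Interface

Orientations are given as a 3x3 rotation matrix whose columns are the frame's x, y, z axes.
In Python, from station import r, optics gives the robot as it stands. The module is installed in compiled form; this text tells all that it offers.
- The arm moves only by the tool step_arm, never from a script. Its argument "moves" is a list that holds one entry, the list of rows, each a list of 7 numbers: the turn, a rotation vector about the tool's x, y, z in rad, then the shift along the tool's x, y, z in cm, then the opening in per cent of the stroke, from 0 (shut) to 100 (fully open). A call has exactly 5 rows; each row is the pose to reach, as a shift and turn from the pose commanded when the call began, along the tool's axes at that moment; what a row does not reach only later rows make up. A row lasts 1/12 s, in which the tool goes at most 41.7 mm and 7.16 degrees, less where a joint would pass 70% of its speed; a pose out of reach is approached as far as the arm can. A call with a gripper value outside its range is refused whole. The fingers move at their own pace and stop on an object; the grip force is fixed at half the most. Time passes only in rows, so rows that repeat a pose let the fingers close, or fill a call up. It gives the time, the measured TCP pose, the force and the opening at its end, in the units of the state.
- r.sense(): the state, without advancing time (a new reading comes with each control period).
- optics.capture(name): name is "side" or "top"; returns a dict with "image" (480x640x3 uint8, red, green, blue), "fov_y" (degrees; the focal length in pixels is half the picture's height over the tangent of half this angle, whatever the lens; pixels are square), "cx", "cy" (the principal point, pixels), "k1" (the pictures are not rectified: a ray, as slopes to the right and down, at radius r is drawn at 1 + k1 r^2 times it, then the intrinsics apply), "cam_to_world" (4x4, takes a point from camera to world coordinates). Camera axes: x right, y down, z forward; pixel columns grow to the right and rows downward; lengths in m; the calibration is good to about 2 mm. A picture is of the moment at which its call begins. There is no depth.
- r.finish_job(): hands the job in, once; it reports no verdict.
The state is a dict: "time_s": time; "joints": joint angles; "joint_velocities": joint speeds; "effort": joint torques, N m; "tcp_pos": TCP position; "ee_rot": TCP orientation; "wrist_force": force on the tool from outside, world axes, zero at the start; "moment": the same for the moment, N m; "gripper_width": opening from 0.0 (shut) to 1.0 (fully open).
Only numpy, scipy, OpenCV 4.12 (cv2) and the standard library are available. Lean on these libraries where they do the work, as an engineer would, in place of code of your own. Each camera call takes 0.05 s, during which the arm holds its last target.

## Working session

There is one attempt and no reset: what is moved stays moved. The work goes in short steps, Python scripts to look and compute and a tool call to move; the robot and the scene stay as the last step left them, time stands still between calls to the robot, and variables do not carry over. Pictures are saved under pics/ and viewed, and the job is handed in when it is done.

Besides the shell and the picture viewer there is one more tool, called after "Emit:" by a JSON object that holds its "api" and its "payload", one argument or row to a line. step_arm: Moves the arm, as the interface text tells. Its arguments: {"type":"object","properties":{"moves":{"type":"array"}},"required":["moves"]}

```bash
mkdir -p pics; python3 - <<'E'
from station import r, optics
import cv2,json
s=r.sense(); print({k:s[k] for k in ('time_s','tcp_pos','ee_rot','wrist_force','gripper_width')})
for n in('side','top'):
    c=optics.capture(n); cv2.imwrite(f'pics/{n}0.png',c['image'][:,:,::-1]); print(n,c['fov_y'],c['cx'],c['cy'],c['k1'],c['cam_to_world'])
E
```

```text
{'time_s': 0.0, 'tcp_pos': array([ 0.1410524 , -0.60825702,  0.23242477]), 'ee_rot': array([[ 9.74197728e-01, -6.21755022e-04, -2.25695370e-01],
       [ 2.25696199e-01,  2.19059176e-03,  9.74195271e-01],
       [-1.11304384e-04, -9.99997407e-01,  2.27439726e-03]]), 'wrist_force': array([-0.50671439,  0.19207862, -0.02808943]), 'gripper_width': 1.0007954265845582}
side 44.02079732339738 319.1389171431787 236.59324338106475 -0.19040375220804792 [[-0.75426736 -0.48505243  0.44249846 -0.097167  ]
 [-0.65639138  0.57268541 -0.49110261  0.74287756]
 [-0.01520189 -0.66087485 -0.75034215  1.12144044]
 [ 0.          0.          0.          1.        ]]
top 44.92986966112331 312.2973372329056 238.80945862576553 -0.0037437699595837207 [[ 0.03007918 -0.98273829  0.18253957  0.34188721]
 [-0.99926124 -0.03393534 -0.01803773  0.06541513]
 [ 0.02392091 -0.18186216 -0.98303303  1.27430566]
 [ 0.          0.          0.          1.        ]]
```

View pics/side0.png

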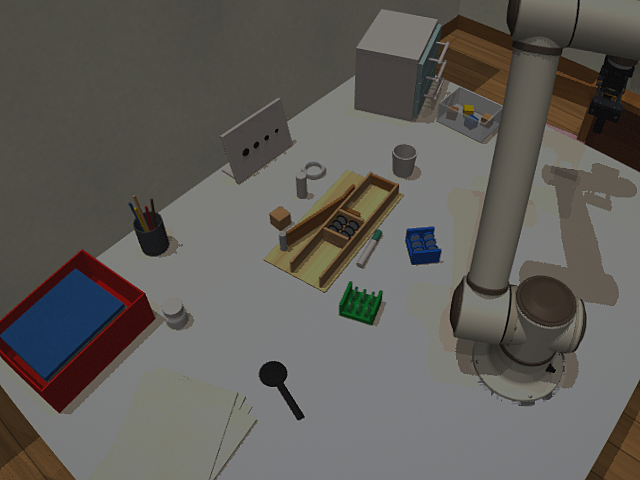

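View pics/top0.png

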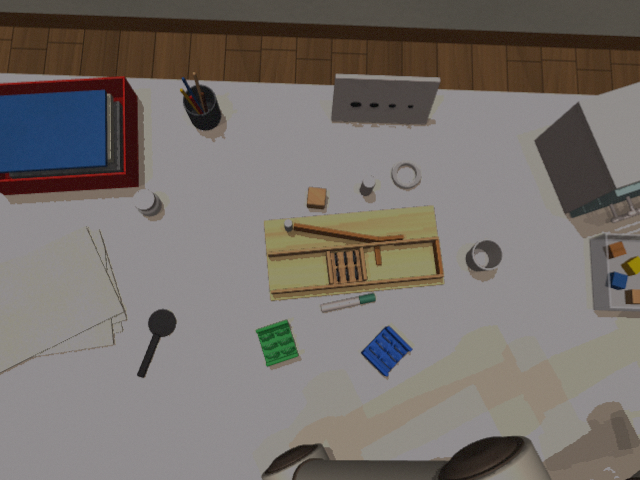

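```bash
cat > h.py <<'E'
import numpy as np,cv2
from station import r, optics
def ray(c,px):
    f=240/np.tan(np.radians(c['fov_y']/2)); p=np.atleast_2d(np.array(px,float))
    d=np.stack([(p[:,0]-c['cx'])/f,(p[:,1]-c['cy'])/f],1); u=d.copy()
    for _ in range(20): u=d/(1+c['k1']*(u**2).sum(1,keepdims=True))
    M=c['cam_to_world']; v=np.c_[u,np.ones(len(u))]@M[:3,:3].T
    return M[:3,3],v
def onz(c,px,z):
    o,v=ray(c,px); return o+v*((z-o[2])/v[:,2:])
def proj(c,P):
    f=240/np.tan(np.radians(c['fov_y']/2)); M=c['cam_to_world']
    q=(np.atleast_2d(P)-M[:3,3])@M[:3,:3]; u=q[:,:2]/q[:,2:]
    u=u*(1+c['k1']*(u**2).sum(1,keepdims=True)); return u*f+[c['cx'],c['cy']]
E
python3 - <<'E'
from h import *
for n,(a,b,w,h) in (('top',(255,195,200,115)),('side',(255,160,160,140))):
    c=optics.capture(n); im=c['image'][b:b+h,a:a+w,::-1]
    cv2.imwrite(f'pics/{n}z.png',cv2.resize(im,None,fx=4,fy=4,interpolation=cv2.INTER_CUBIC))
E
```

```text
(no output)
```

View pics/topz.png

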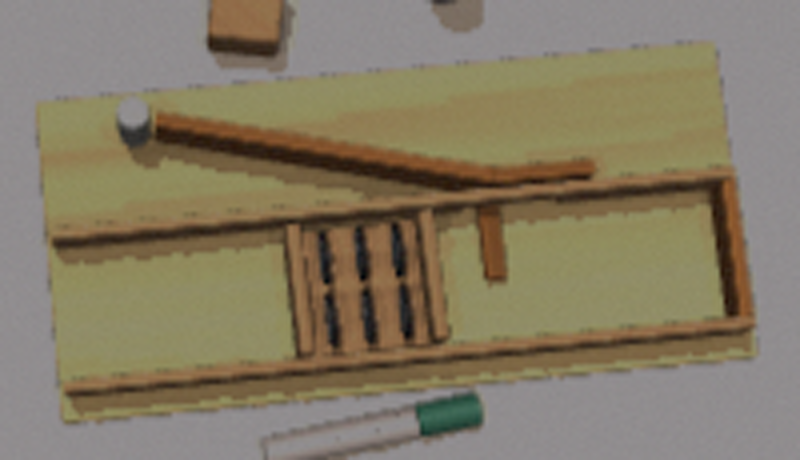

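View pics/sidez.png

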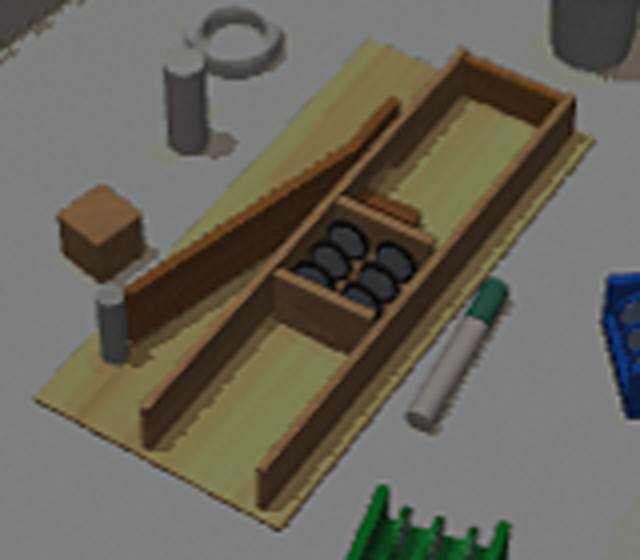

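```bash
cat >> h.py <<'E'
def z2p(pts,a,b,k=4): return (np.array(pts,float)+.5)/k-.5+[a,b]
E
python3 - <<'E'
from h import *
L=np.array([[-244,123],[141,123],[141,-57],[-244,-57]])/1e3
def fit(A,B):
    a=A.mean(0);b=B.mean(0);H=(A-a).T@(B-b);U,S,V=np.linalg.svd(H);R=V.T@U.T;return R,b-R@a
Z={'top':(255,195,[(38,103),(717,42),(757,355),(65,421)]),'side':(255,160,[(38,398),(372,40),(593,138),(283,527)])}
ws=[]
for n in Z:
    c=optics.capture(n);a,b,p=Z[n];w=onz(c,z2p(p,a,b),.006)[:,:2];ws.append(w)
    R,t=fit(L,w);print(n,np.round(w,4).tolist(),'R',R,'t',t,'res',np.round(((R@L.T).T+t-w)*1e3,1).tolist())
w=sum(ws)/2;R,t=fit(L,w);print('avg',R,t,np.degrees(np.arctan2(R[1,0],R[0,0])))
np.savez('lane.npz',R=R,t=t)
inv=lambda w:((w[:,:2]-t)@R)*1e3
c=optics.capture('top')
print('rack top corners',inv(onz(c,z2p([(288,226),(430,208),(447,340),(303,356),(300,222),(313,354),(418,212),(434,343)],255,195),.051)))
c=optics.capture('side')
print('rack top side',inv(onz(c,z2p([(278,270),(378,320),(338,200),(435,240)],255,160),.051)))
c=optics.capture('top')
print('marker',inv(onz(c,z2p([(265,445),(480,410)],255,195),.0095)),'hingetop',inv(onz(c,z2p([(133,111)],255,195),.062)))
print('walls',inv(onz(c,z2p([(55,240),(735,176),(68,388),(752,321)],255,195),.046)))
E
```

```text
top [[0.6155, 0.1509], [0.6642, -0.2301], [0.4876, -0.2508], [0.4392, 0.1282]] R [[ 0.12589717  0.9920433 ]
 [-0.9920433   0.12589717]] t [ 0.52535988 -0.10569704] res [[1.2, 1.0], [0.9, 0.0], [-1.0, -2.0], [-1.1, 1.0]]
side [[0.6148, 0.1544], [0.6633, -0.226], [0.489, -0.2465], [0.4385, 0.1312]] R [[ 0.12840023  0.99172243]
 [-0.99172243  0.12840023]] t [ 0.52527666 -0.10204718] res [[1.1, 1.3], [2.1, -0.1], [-2.1, -2.7], [-1.1, 1.5]]
avg [[ 0.12714692  0.9918839 ]
 [-0.9918839   0.12714692]] [ 0.52531814 -0.10387211] -82.69524555989166
rack top corners [[-112.19830957   32.56000159]
 [ -35.38445803   35.16901511]
 [ -34.39704175  -36.2484438 ]
 [-111.37674146  -37.46813386]
 [-105.58670745   34.11513309]
 [-105.99587652  -36.9145515 ]
 [ -42.04404237   33.60959126]
 [ -41.45790704  -37.18136109]]
rack top side [[-111.65539218   34.168583  ]
 [-112.86030862  -38.2342557 ]
 [ -41.81274962   35.25420553]
 [ -38.18202223  -33.24953852]]
marker [[-134.20592401  -79.52598462]
 [ -15.48278196  -71.83760769]] hingetop [[-188.98281431  100.3724895 ]]
walls [[-236.75766919   37.44469033]
 [ 131.9848264    38.00788403]
 [-236.54371803  -42.05881233]
 [ 130.30391228  -41.08400431]]
```

```bash
cat >> h.py <<'E'
def lanepose(x,y,z):
    d=np.load('lane.npz');w=d['R']@np.array([x,y])/1e3+d['t']
    R=d['R'];return np.r_[w,z/1e3],np.c_[np.r_[-R[:,0],0],[0,0,-1],np.r_[-R[:,1],0]]
def go(x,y,z):
    from scipy.spatial.transform import Rotation as Ro
    s=r.sense();p,Rt=lanepose(x,y,z);E=np.array(s['ee_rot']);d=np.load('lane.npz')
    print('t',s['time_s'],'g',round(s['gripper_width'],3),'F',np.round(s['wrist_force'],1),
      'lane now',np.round(d['R'].T@(s['tcp_pos'][:2]-d['t'])*1e3,1),round(s['tcp_pos'][2]*1e3,1))
    print('turn',np.round(Ro.from_matrix(E.T@Rt).as_rotvec(),4),'shift cm',np.round(E.T@(p-s['tcp_pos'])*100,2))
E
python3 -c "
from h import *
go(-130,18.5,180)"
```

```text
t 0.45 g 1.001 F [-0.5 -0.   0.5] lane now [ 452.  -445.3] 233.5
turn [-2.0000e-04 -1.4706e+00  1.0000e-04] shift cm [51.97  5.36 53.26]
```

Emit:
{"api": "step_arm", "payload": {
  "moves": [
    [[0, -0.12, 0, 2.8, 0, 2.85, 80], [0, -0.24, 0, 5.6, 0, 5.7, 80], [0, -0.36, 0, 8.4, 0, 8.55, 80], [0, -0.48, 0, 11.2, 0, 11.4, 80], [0, -0.6, 0, 14, 0, 14.25, 80]]
  ]
}}

```text
time_s: 0.87
tcp_pos: [0.2459, -0.4369, 0.2336]
ee_rot: [[0.673, 0.0, -0.74], [0.74, -0.0, 0.673], [0.0, -1.0, -0.0]]
wrist_force: [2.0, -0.4, 0.7]
gripper_width: 0.814
```

```bash
python3 -c "
from h import *
go(-130,18.5,180)"
```

```text
t 0.8667 g 0.814 F [ 2.  -0.4  0.7] lane now [ 294.8 -319.5] 233.6
turn [ 4.000e-04 -8.652e-01 -2.000e-04] shift cm [53.28  5.36 10.42]
```

Emit:
{"api": "step_arm", "payload": {
  "moves": [
    [[0, -0.12, 0, 4, 0, 0.8, 80], [0, -0.24, 0, 8, 0, 1.6, 80], [0, -0.36, 0, 12, 0, 2.4, 80], [0, -0.48, 0, 16, 0, 3.2, 80], [0, -0.6, 0, 20, 0, 4, 80]]
  ]
}}

```text
time_s: 1.28
tcp_pos: [0.3518, -0.2623, 0.234]
ee_rot: [[0.137, 0.001, -0.991], [0.991, -0.0, 0.137], [-0.0, -1.0, -0.001]]
wrist_force: [1.1, -0.6, -0.9]
gripper_width: 0.804
```

```bash
python3 -c "
from h import *
go(-130,18.5,180)"
```

```text
t 1.2833 g 0.804 F [ 1.1 -0.6 -0.9] lane now [ 135.  -192.2] 234.0
turn [ 0.0013 -0.2647 -0.0004] shift cm [ 31.1    5.41 -13.4 ]
```

Emit:
{"api": "step_arm", "payload": {
  "moves": [
    [[0, -0.1, 0, 3.8, 0, -1.6, 80], [0, -0.2, 0, 7.6, 0, -3.2, 80], [0, -0.26, 0, 11.4, 0, -4.8, 80], [0, -0.265, 0, 15.2, 0, -6.4, 80], [0, -0.265, 0, 19, 0, -8.1, 80]]
  ]
}}

```text
time_s: 1.7
tcp_pos: [0.459, -0.0855, 0.2341]
ee_rot: [[-0.123, 0.001, -0.992], [0.992, 0.0, -0.123], [-0.0, -1.0, -0.001]]
wrist_force: [-0.1, -0.5, -1.3]
gripper_width: 0.801
```

```bash
python3 -c "
from h import *
go(-130,18.5,180)"
```

```text
t 1.7 g 0.801 F [-0.1 -0.5 -1.3] lane now [-26.7 -63.5] 234.1
turn [ 0.0012 -0.0047 -0.    ] shift cm [10.37  5.42 -8.14]
```

Emit:
{"api": "step_arm", "payload": {
  "moves": [
    [[0, -0.003, 0, 3, 1.8, -2.5, 80], [0, -0.003, 0, 6, 3.6, -5, 80], [0, -0.003, 0, 9, 5, -7.2, 80], [0, -0.003, 0, 10.2, 5.4, -8.1, 80], [0, -0.003, 0, 10.2, 5.4, -8.1, 80]]
  ]
}}

```text
time_s: 2.12
tcp_pos: [0.5274, 0.0261, 0.1778]
ee_rot: [[-0.128, -0.002, -0.992], [0.992, -0.001, -0.128], [-0.001, -1.0, 0.002]]
wrist_force: [0.2, 0.4, -1.1]
gripper_width: 0.8
```

```bash
python3 -c "
from h import *
go(-130,18.5,110)
for n,(a,b,w,h) in (('top',(215,125,240,180)),('side',(225,100,200,150))):
    c=optics.capture(n); im=c['image'][b:b+h,a:a+w,::-1]
    cv2.imwrite(f'pics/{n}h.png',cv2.resize(im,None,fx=3,fy=3,interpolation=cv2.INTER_CUBIC))
"
```

```text
t 2.1167 g 0.8 F [ 0.2  0.4 -1.1] lane now [-128.7   18.6] 177.8
turn [-0.0023  0.0012 -0.0005] shift cm [ 0.14  6.78 -0.01]
```

View pics/toph.png

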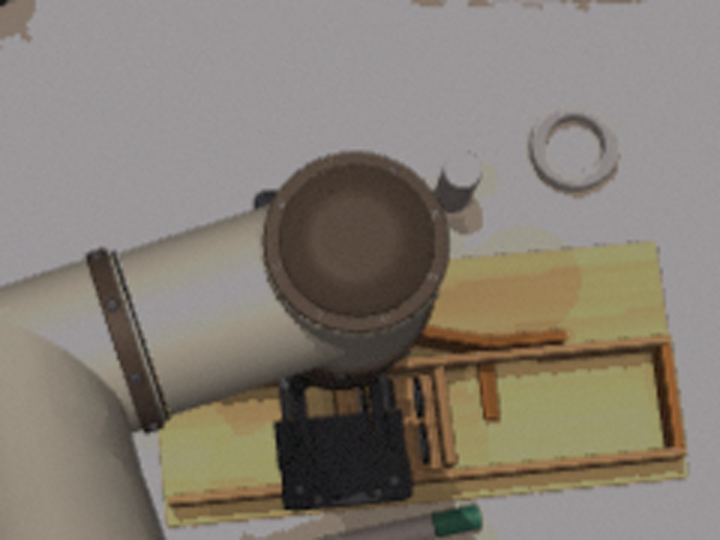

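View pics/sideh.png

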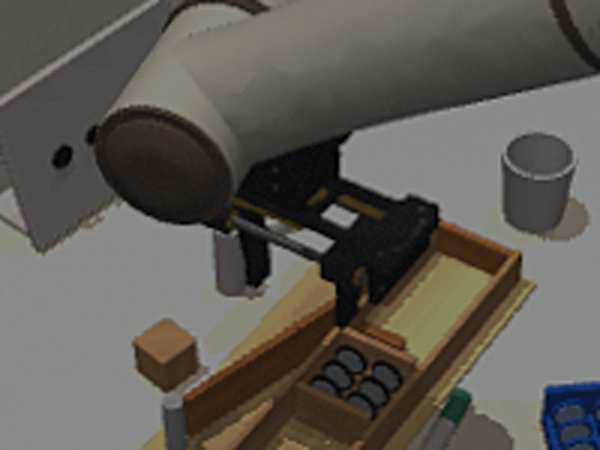

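```bash
python3 -c "
from h import *
d=np.load('lane.npz');c=optics.capture('side')
for x,y in((-128.7,61),(-128.7,-24)):
  for dx in(-9.5,9.5):
    for dy in (-7.5,7.5):
      w=np.r_[d['R']@np.array([x+dx,y+dy])/1e3+d['t'],.1668]
      print(y,dx,dy,(proj(c,w)-[225,100])*3)
"
```

```text
61 -9.5 -7.5 [[255.5486679  290.35104872]]
61 -9.5 7.5 [[239.32557083 282.84654853]]
61 9.5 -7.5 [[269.52649614 275.66016051]]
61 9.5 7.5 [[253.36826683 268.27491492]]
-24 -9.5 -7.5 [[350.16446473 334.20062181]]
-24 -9.5 7.5 [[333.13675944 326.29882304]]
-24 9.5 -7.5 [[363.7234231  318.81074976]]
-24 9.5 7.5 [[346.77609585 311.03513573]]
```

Emit:
{"api": "step_arm", "payload": {
  "moves": [
    [[0, 0, 0, 0.1, 1.5, 0, 80], [0, 0, 0, 0.1, 3, 0, 80], [0, 0, 0, 0.1, 4.5, 0, 80], [0, 0, 0, 0.1, 6, 0, 80], [0, 0, 0, 0.1, 6.8, 0, 80]]
  ]
}}

```text
time_s: 2.68
tcp_pos: [0.5251, 0.0229, 0.1111]
ee_rot: [[-0.122, -0.001, -0.992], [0.992, -0.0, -0.122], [0.0, -1.0, 0.001]]
wrist_force: [0.4, 0.9, 1.3]
gripper_width: 0.803
```

```bash
python3 -c "
from h import *
go(-130,18.5,40)
for n,(a,b,w,h) in (('side',(225,100,200,150)),):
    c=optics.capture(n); im=c['image'][b:b+h,a:a+w,::-1]
    cv2.imwrite(f'pics/{n}h2.png',cv2.resize(im,None,fx=4,fy=4,interpolation=cv2.INTER_CUBIC))
"
```

```text
t 2.6833 g 0.803 F [0.4 0.9 1.3] lane now [-125.8   15.9] 111.1
turn [-0.001  -0.0049  0.0001] shift cm [ 0.42  7.11 -0.26]
```

View pics/sideh2.png

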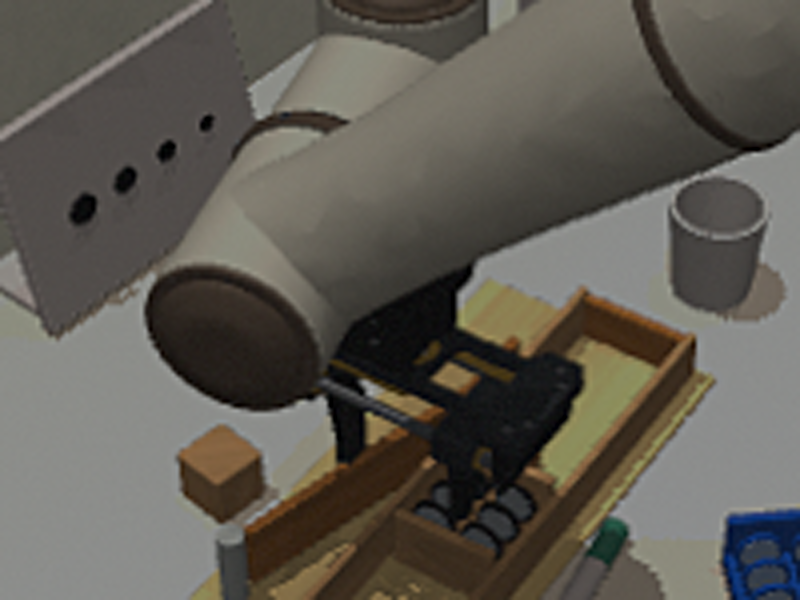

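Emit:
{"api": "step_arm", "payload": {
  "moves": [
    [[0, 0, 0, 0.2, 0, -0.1, 80], [0, -0.002, 0, 0.4, 0, -0.2, 80], [0, -0.002, 0, 0.4, 0, -0.2, 80], [0, -0.002, 0, 0.4, 0, -0.2, 80], [0, -0.002, 0, 0.4, 0, -0.2, 80]]
  ]
}}

```text
time_s: 3.15
tcp_pos: [0.5282, 0.029, 0.1123]
ee_rot: [[-0.127, 0.001, -0.992], [0.992, 0.0, -0.127], [0.0, -1.0, -0.001]]
wrist_force: [0.5, -0.8, -0.7]
gripper_width: 0.797
```

```bash
python3 -c "
from h import *
go(-130,18.5,40)
c=optics.capture('side');go(-130,18.5,40)
c=optics.capture('side');go(-130,18.5,40)"
```

```text
t 3.15 g 0.797 F [ 0.5 -0.8 -0.7] lane now [-131.4   19.7] 112.3
turn [ 0.0014 -0.0003  0.0003] shift cm [-0.14  7.23  0.13]
t 3.2 g 0.796 F [ 0.   0.1 -0.5] lane now [-131.4   19.6] 112.1
turn [ 0.001  -0.0003  0.0002] shift cm [-0.14  7.21  0.12]
t 3.25 g 0.799 F [-0.5  0.4 -0.4] lane now [-131.4   19.5] 112.0
turn [ 0.0007 -0.0004  0.0002] shift cm [-0.14  7.2   0.1 ]
```

Emit:
{"api": "step_arm", "payload": {
  "moves": [
    [[0, 0, 0, -0.1, 0.8, 0.1, 80], [0, 0, 0, -0.1, 1.6, 0.1, 80], [0, 0, 0, -0.1, 2.4, 0.1, 80], [0, 0, 0, -0.1, 3.2, 0.1, 80], [0, 0, 0, -0.1, 4, 0.1, 80]]
  ]
}}

```text
time_s: 3.67
tcp_pos: [0.5266, 0.0275, 0.0702]
ee_rot: [[-0.127, -0.001, -0.992], [0.992, -0.0, -0.127], [-0.0, -1.0, 0.001]]
wrist_force: [1.1, 0.1, -0.6]
gripper_width: 0.8
```

```bash
python3 -c "
from h import *
go(-130,18.5,40)
c=optics.capture('side')
c=optics.capture('side');go(-130,18.5,40)"
```

```text
t 3.6667 g 0.8 F [ 1.1  0.1 -0.6] lane now [-130.2   17.9] 70.2
turn [-0.0012 -0.0005 -0.0003] shift cm [-0.02  3.02 -0.06]
t 3.7667 g 0.8 F [-0.4  0.3  0.5] lane now [-130.1   17. ] 69.5
turn [-0.0041 -0.0009 -0.0006] shift cm [-0.    2.95 -0.16]
```

Emit:
{"api": "step_arm", "payload": {
  "moves": [
    [[0, 0, 0, 0, 0.6, 0, 80], [0, 0, 0, 0, 1.2, -0.1, 80], [0, 0, 0, 0, 1.9, -0.1, 80], [0, 0, 0, 0, 2.6, -0.1, 80], [0, 0, 0, 0, 3, -0.1, 80]]
  ]
}}

```text
time_s: 4.18
tcp_pos: [0.5274, 0.0276, 0.0404]
ee_rot: [[-0.126, -0.001, -0.992], [0.992, -0.0, -0.126], [-0.0, -1.0, 0.001]]
wrist_force: [0.2, -0.2, 0.5]
gripper_width: 0.797
```

```bash
python3 -c "
from h import *
go(-130,38.5,40)
c=optics.capture('side');go(-130,38.5,40)
for n,(a,b,w,h) in (('side',(225,100,200,150)),('top',(215,125,200,150))):
    c=optics.capture(n); im=c['image'][b:b+h,a:a+w,::-1]
    cv2.imwrite(f'pics/{n}h3.png',cv2.resize(im,None,fx=4,fy=4,interpolation=cv2.INTER_CUBIC))
go(-130,38.5,40)
"
```

```text
t 4.1833 g 0.797 F [ 0.2 -0.2  0.5] lane now [-130.2   18.8] 40.4
turn [-0.0014 -0.0007 -0.0002] shift cm [-0.02  0.04 -1.97]
t 4.2333 g 0.798 F [-0.9 -0.3 -0.1] lane now [-130.1   18.4] 39.9
turn [-0.0026 -0.0009 -0.0003] shift cm [-0.01 -0.01 -2.01]
t 4.3333 g 0.802 F [-0.9  0.6  0.6] lane now [-130.2   19.1] 41.1
turn [-0.001  -0.0004 -0.0003] shift cm [-0.02  0.11 -1.94]
```

View pics/sideh3.png

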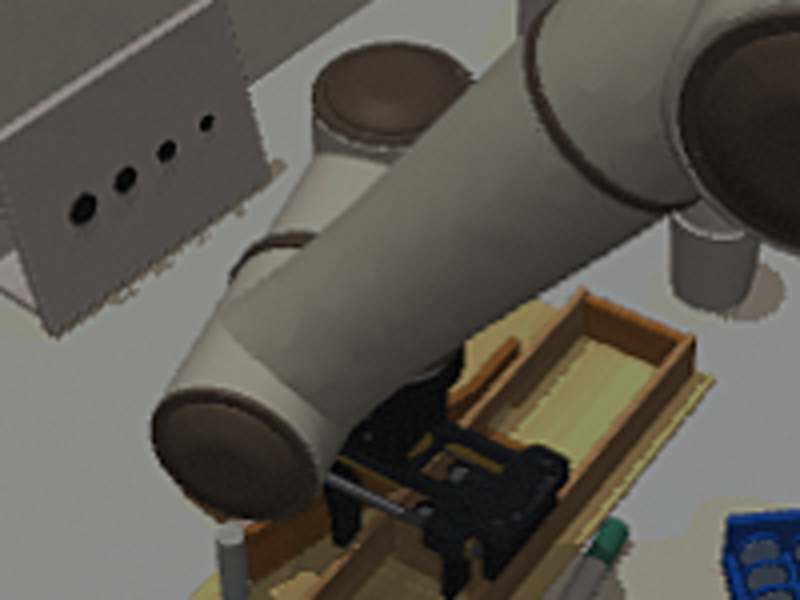

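View pics/toph3.png

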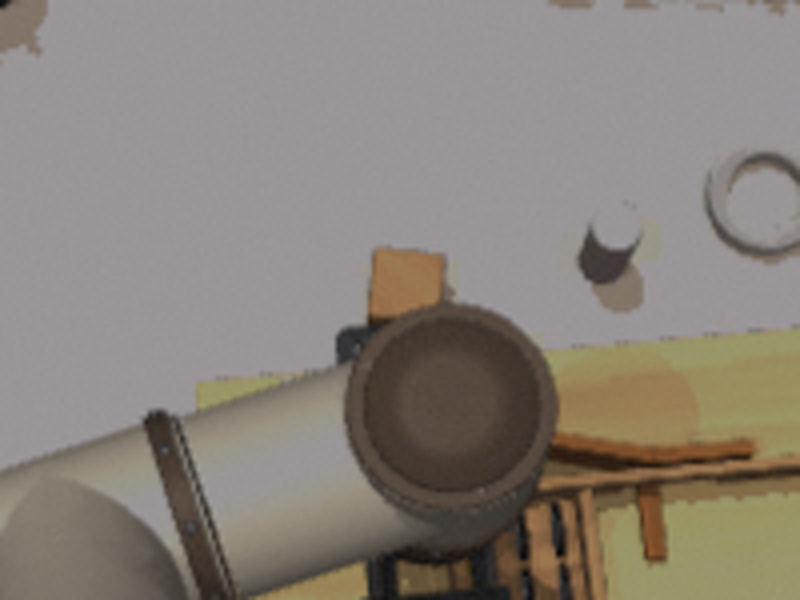

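Emit:
{"api": "step_arm", "payload": {
  "moves": [
    [[0, 0, 0, 0, 0, -0.5, 82], [0, 0, 0, 0, 0, -0.9, 86], [0, 0, 0, 0, 0, -1.3, 90], [0, 0, 0, 0, 0, -1.7, 95], [0, 0, 0, 0, 0, -1.9, 100]]
  ]
}}

```text
time_s: 4.75
tcp_pos: [0.5469, 0.0299, 0.0415]
ee_rot: [[-0.126, -0.001, -0.992], [0.992, -0.0, -0.126], [-0.0, -1.0, 0.001]]
wrist_force: [-1.0, -1.8, 0.8]
gripper_width: 0.949
```

Emit:
{"api": "step_arm", "payload": {
  "moves": [
    [[0, 0, 0, 0, 0, 0, 100], [0, 0, 0, 0, 0, 0, 100], [0, 0, 0, 0, 0, 0, 100], [0, 0, 0, 0, 0, 0, 100], [0, 0, 0, 0, 0, 0, 100]]
  ]
}}

```text
time_s: 5.17
tcp_pos: [0.5464, 0.03, 0.0415]
ee_rot: [[-0.126, -0.001, -0.992], [0.992, -0.0, -0.126], [-0.0, -1.0, 0.001]]
wrist_force: [-2.2, -2.0, 1.3]
gripper_width: 1.001
```

```bash
python3 -c "
from h import *
go(-130,37.5,40)
for n,(a,b,w,h) in (('side',(225,100,200,150)),('top',(255,175,200,150))):
    c=optics.capture(n); im=c['image'][b:b+h,a:a+w,::-1]
    cv2.imwrite(f'pics/{n}h4.png',cv2.resize(im,None,fx=4,fy=4,interpolation=cv2.INTER_CUBIC))
go(-130,37.5,40)
"
```

```text
t 5.1667 g 1.001 F [-2.2 -2.   1.3] lane now [-130.1   37.9] 41.5
turn [-0.0006 -0.0007 -0.0001] shift cm [-0.01  0.15  0.04]
t 5.2667 g 1.0 F [-1.7 -1.1 -0.2] lane now [-130.2   38.1] 41.5
turn [-0.0004 -0.0006 -0.    ] shift cm [-0.02  0.15  0.06]
```

View pics/sideh4.png

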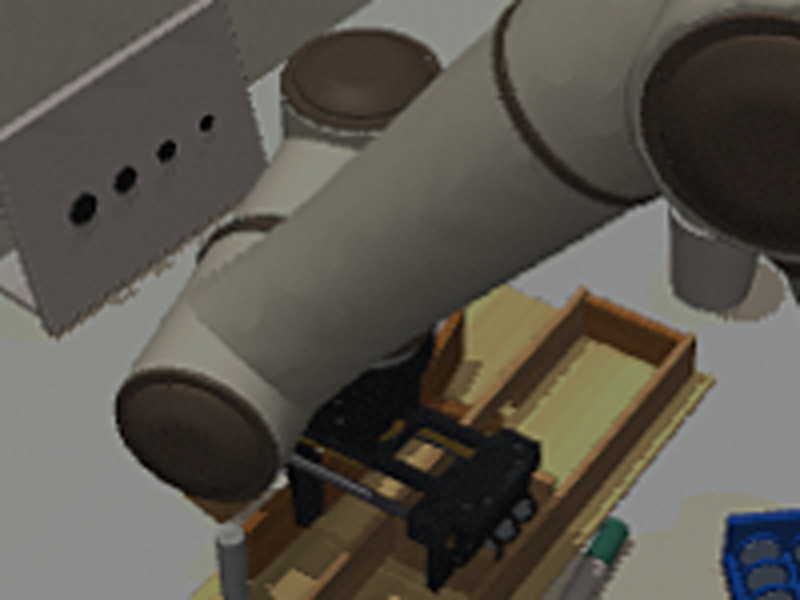

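View pics/toph4.png

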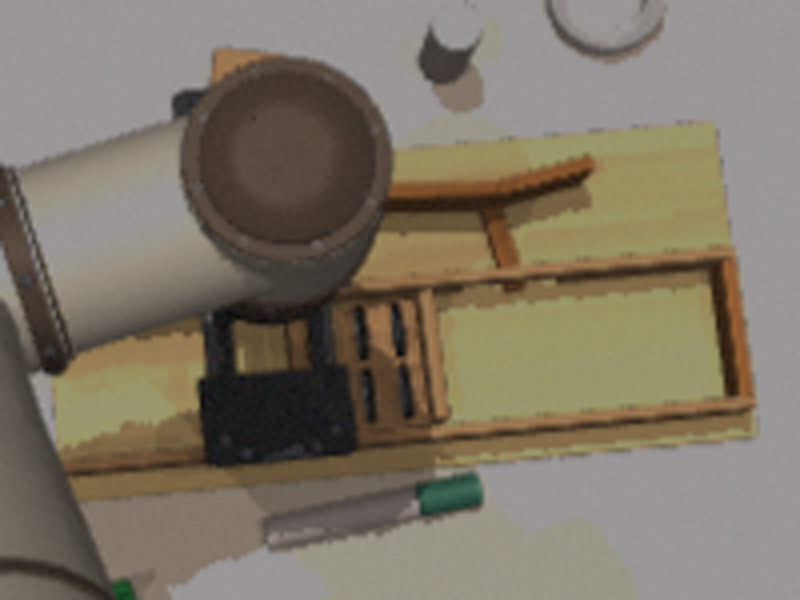

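```bash
cat >>h.py <<'E'
def lane(c,px,z):
    d=np.load('lane.npz');return ((onz(c,px,z)[:,:2]-d['t'])@d['R'])*1e3
E
python3 -c "
from h import *
c=optics.capture('top')
print('shut end,kink',lane(c,z2p([(594,165),(490,178)],255,195),.056))
print('open main, kink,end, bartip z20',lane(c,z2p([(395,190),(497,192),(594,158)],255,175),.056),lane(c,z2p([(512,287)],255,175),.02))
"
```

```text
shut end,kink [[54.42204773 49.40556038]
 [-2.13076953 47.55792596]]
open main, kink,end, bartip z20 [[-48.77077224  89.24240646]
 [  5.87676793  83.08238702]
 [ 60.436979    96.88920273]] [[13.63456607 36.46768762]]
```

Emit:
{"api": "step_arm", "payload": {
  "moves": [
    [[0, 0, 0, 0, 0, -0.2, 100], [0, 0, 0, 0, 0, -0.4, 100], [0, 0, 0, 0, 0, -0.6, 100], [0, 0, 0, 0, 0, -0.6, 100], [0, 0, 0, 0, 0, -0.6, 100]]
  ]
}}

```text
time_s: 5.73
tcp_pos: [0.5527, 0.0309, 0.0414]
ee_rot: [[-0.127, -0.0, -0.992], [0.992, -0.0, -0.127], [-0.0, -1.0, 0.001]]
wrist_force: [-2.5, -2.6, 0.7]
gripper_width: 1.002
```

```bash
cat > look.py <<'E'
import sys
from h import *
t=sys.argv[1]
for n,(a,b,w,h) in (('side',(225,100,200,150)),('top',(255,175,200,150))):
    c=optics.capture(n); im=c['image'][b:b+h,a:a+w,::-1]
    cv2.imwrite(f'pics/{n}{t}.png',cv2.resize(im,None,fx=4,fy=4,interpolation=cv2.INTER_CUBIC))
go(-130,44,40)
E
python3 look.py h5
```

```text
t 5.8333 g 1.0 F [-2.8 -2.2 -0.1] lane now [-130.2   44.1] 41.5
turn [-0.0005 -0.0005 -0.    ] shift cm [-0.02  0.15  0.01]
```

View pics/toph5.png

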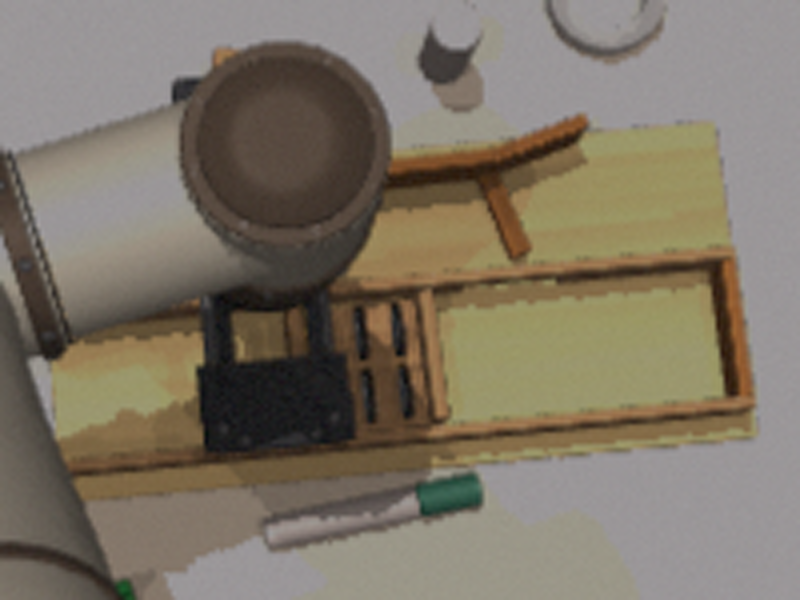

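```bash
python3 -c "
from h import *
c=optics.capture('top')
e=lane(c,z2p([(587,120),(395,170),(495,166)],255,175),.056);print(e)
a=e[0]-[-190,100];print('th',np.arctan2(a[1],a[0])+.206,'bartip',lane(c,z2p([(516,258)],255,175),.02))
"
```

```text
[[ 59.29829284 118.1870463 ]
 [-47.55837513 100.18799144]
 [  6.49230212  97.41849511]]
th 0.27882394155569423 bartip [[17.77123057 52.36855905]]
```

Emit:
{"api": "step_arm", "payload": {
  "moves": [
    [[0, 0, 0, -0.5, 0.1, 0, 100], [0, 0, 0, -1, 0.1, 0, 100], [0, 0, 0, -1.5, 0.1, 0, 100], [0, 0, 0, -2.0, 0.1, 0, 100], [0, 0, 0, -2.5, 0.1, 0, 100]]
  ]
}}

```text
time_s: 6.3
tcp_pos: [0.5563, 0.0059, 0.0406]
ee_rot: [[-0.127, 0.001, -0.992], [0.992, 0.0, -0.127], [0.0, -1.0, -0.001]]
wrist_force: [-2.3, 3.6, 0.5]
gripper_width: 1.001
```

Emit:
{"api": "step_arm", "payload": {
  "moves": [
    [[0, 0, 0, -0.6, 0, 0, 100], [0, 0, 0, -1.2, 0, 0, 100], [0, 0, 0, -1.8, 0, 0, 100], [0, 0, 0, -2.4, 0, -0.1, 100], [0, 0, 0, -3, 0, -0.1, 100]]
  ]
}}

```text
time_s: 6.72
tcp_pos: [0.5611, -0.0242, 0.0406]
ee_rot: [[-0.127, 0.001, -0.992], [0.992, 0.0, -0.127], [-0.0, -1.0, -0.001]]
wrist_force: [-1.9, 3.2, 0.3]
gripper_width: 1.001
```

```bash
python3 look.py h6
```

```text
t 6.8167 g 1.0 F [-1.  -1.1  0.6] lane now [-73.9  45.4] 40.6
turn [ 0.0001 -0.0015 -0.0007] shift cm [5.61 0.06 0.15]
```

View pics/toph6.png

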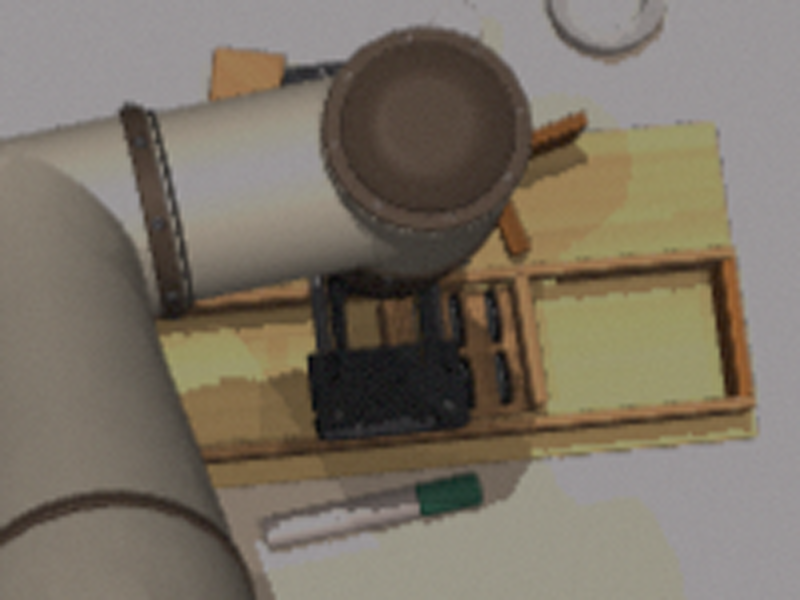

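View pics/sideh6.png

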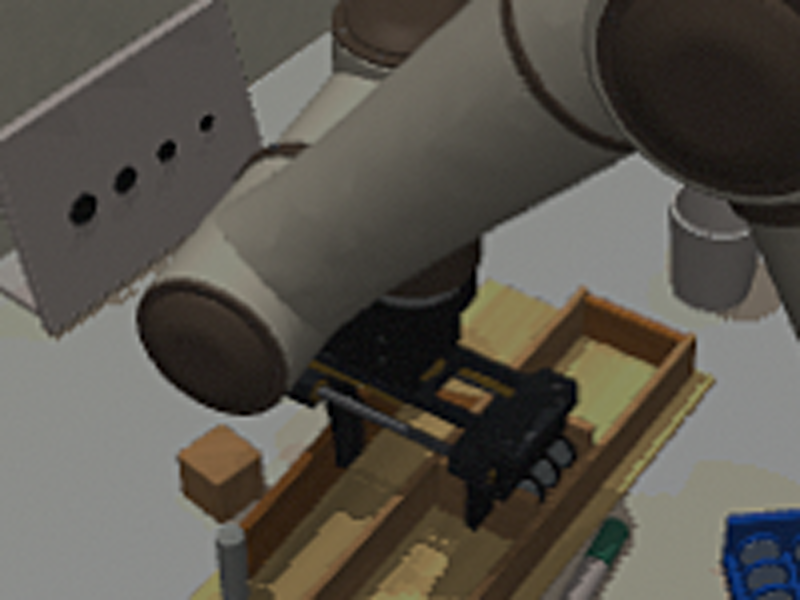

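Emit:
{"api": "step_arm", "payload": {
  "moves": [
    [[0, 0, 0, -0.6, 0, 0, 100], [0, 0, 0, -1.2, 0, 0, 100], [0, 0, 0, -1.8, 0, 0, 100], [0, 0, 0, -2.4, 0, -0.1, 100], [0, 0, 0, -3, 0, -0.1, 100]]
  ]
}}

```text
time_s: 7.23
tcp_pos: [0.5658, -0.0536, 0.0406]
ee_rot: [[-0.127, 0.0, -0.992], [0.992, 0.0, -0.127], [0.0, -1.0, -0.0]]
wrist_force: [-1.9, 4.1, 0.5]
gripper_width: 0.998
```

Emit:
{"api": "step_arm", "payload": {
  "moves": [
    [[0, 0, 0, -0.6, 0, 0, 100], [0, 0, 0, -1.2, 0, 0, 100], [0, 0, 0, -1.8, 0, 0, 100], [0, 0, 0, -2.4, 0, -0.1, 100], [0, 0, 0, -3, 0, -0.1, 100]]
  ]
}}

```text
time_s: 7.65
tcp_pos: [0.5706, -0.0833, 0.0406]
ee_rot: [[-0.127, 0.0, -0.992], [0.992, -0.0, -0.127], [-0.0, -1.0, -0.0]]
wrist_force: [-0.9, 1.6, 2.1]
gripper_width: 1.0
```

```bash
python3 look.py h7
```

```text
t 7.75 g 0.996 F [-1.5 -1.8  0.6] lane now [-13.9  47.4] 40.6
turn [ 0.0004 -0.0011 -0.0007] shift cm [11.6   0.05  0.36]
```

View pics/toph7.png

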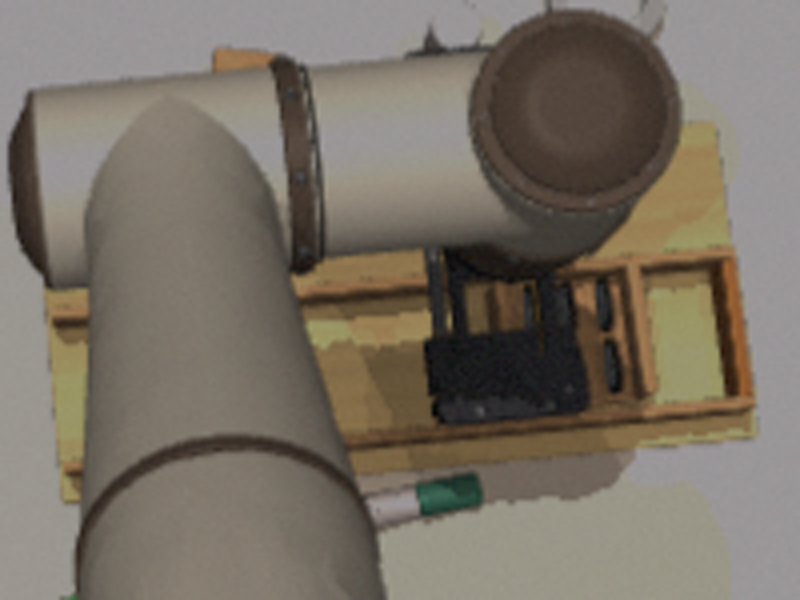

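View pics/sideh7.png

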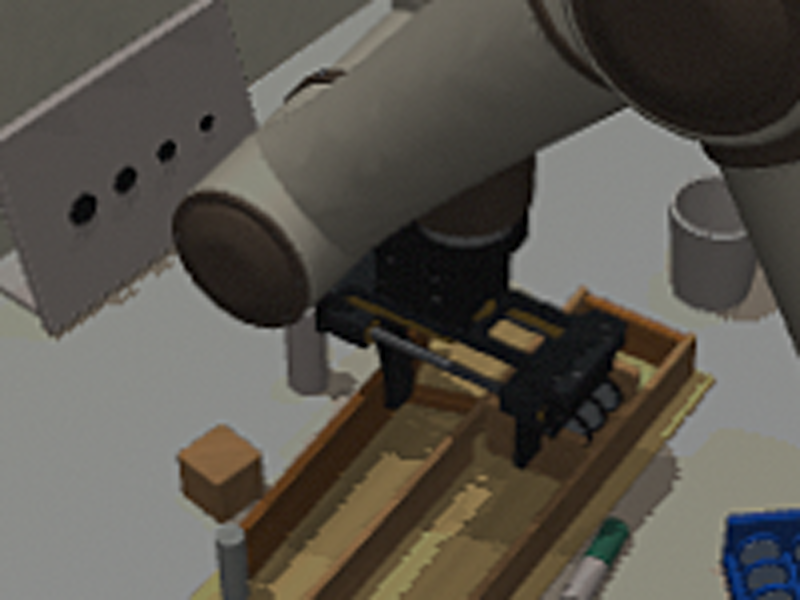

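Emit:
{"api": "step_arm", "payload": {
  "moves": [
    [[0, 0, 0, -0.6, 0, 0, 100], [0, 0, 0, -1.2, 0, -0.1, 100], [0, 0, 0, -1.8, 0, -0.2, 100], [0, 0, 0, -2.4, 0, -0.3, 100], [0, 0, 0, -3, 0, -0.4, 100]]
  ]
}}

```text
time_s: 8.17
tcp_pos: [0.5767, -0.1124, 0.04]
ee_rot: [[-0.126, -0.003, -0.992], [0.992, 0.0, -0.126], [0.001, -1.0, 0.003]]
wrist_force: [-3.2, 2.9, 0.5]
gripper_width: 0.998
```

Emit:
{"api": "step_arm", "payload": {
  "moves": [
    [[0, 0, 0, -0.4, 0, -0.1, 100], [0, 0, 0, -0.7, 0, -0.1, 100], [0, 0, 0, -1.0, 0, -0.2, 100], [0, 0, 0, -1.2, 0, -0.2, 100], [0, 0, 0, -1.4, 0, -0.2, 100]]
  ]
}}

```text
time_s: 8.58
tcp_pos: [0.5819, -0.1259, 0.0404]
ee_rot: [[-0.127, 0.0, -0.992], [0.992, -0.0, -0.127], [-0.0, -1.0, -0.0]]
wrist_force: [-2.7, 1.8, 0.2]
gripper_width: 0.999
```

```bash
python3 look.py h8
```

```text
t 8.6833 g 1.001 F [-0.1  0.1 -1. ] lane now [29.3 53.8] 40.7
turn [ 0.0012 -0.0001 -0.0007] shift cm [15.93  0.06  0.98]
```

View pics/toph8.png

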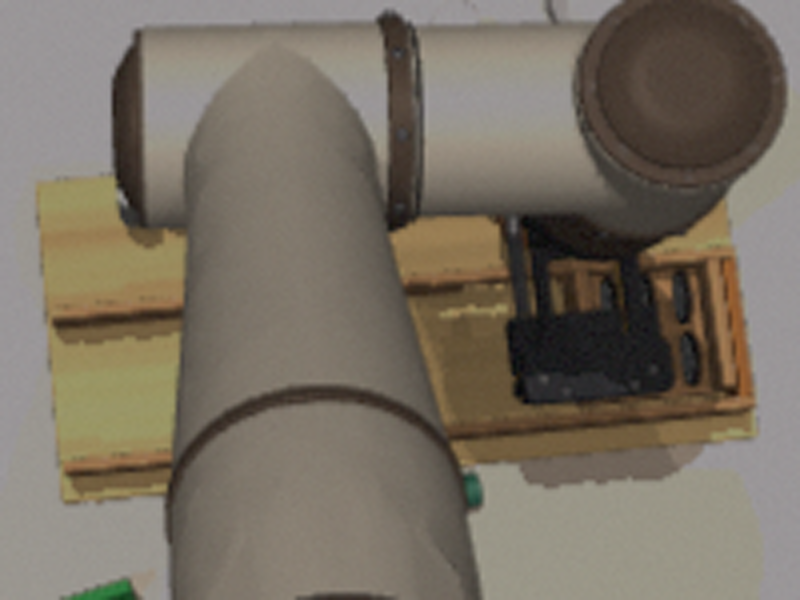

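View pics/sideh8.png

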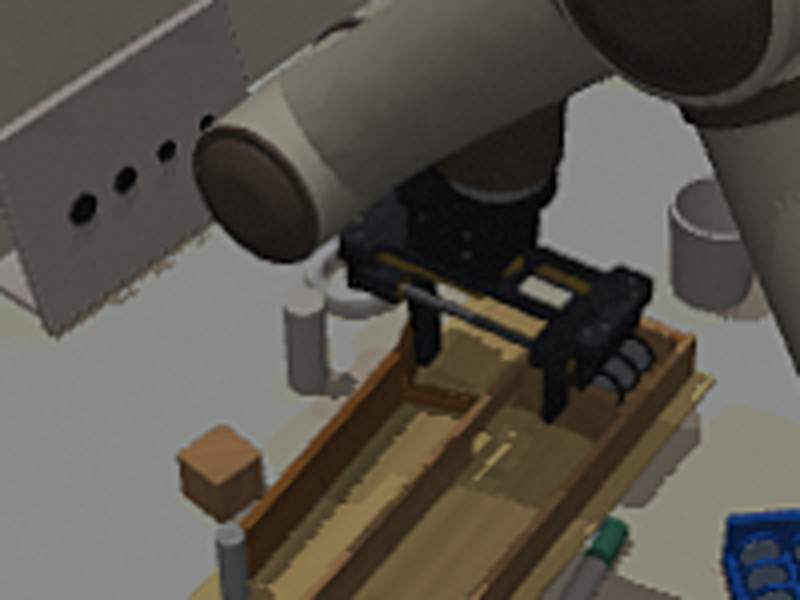

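Emit:
{"api": "step_arm", "payload": {
  "moves": [
    [[0, 0, 0, -0.1, 0, 0, 100], [0, 0, 0, -0.2, 0, 0, 100], [0, 0, 0, -0.3, 0, 0, 100], [0, 0, 0, -0.4, 0, 0, 100], [0, 0, 0, -0.5, 0, 0, 100]]
  ]
}}

```text
time_s: 9.1
tcp_pos: [0.5829, -0.1294, 0.0408]
ee_rot: [[-0.125, 0.001, -0.992], [0.992, 0.002, -0.125], [0.002, -1.0, -0.002]]
wrist_force: [-1.2, 10.4, 1.7]
gripper_width: 1.001
```

```bash
python3 look.py h9;python3 -c "
from h import *
c=optics.capture('top')
go(35.5,54,40)"
```

```text
t 9.2 g 0.997 F [-0.4  6.9  0.7] lane now [32.6 53.9] 40.8
turn [ 0.0014 -0.0018  0.0015] shift cm [16.26  0.1   1.02]
t 9.25 g 0.999 F [-0.8  5.9  0.9] lane now [32.5 53.9] 40.8
turn [ 0.0014 -0.0017  0.0014] shift cm [-0.3   0.08 -0.01]
```

View pics/toph9.png

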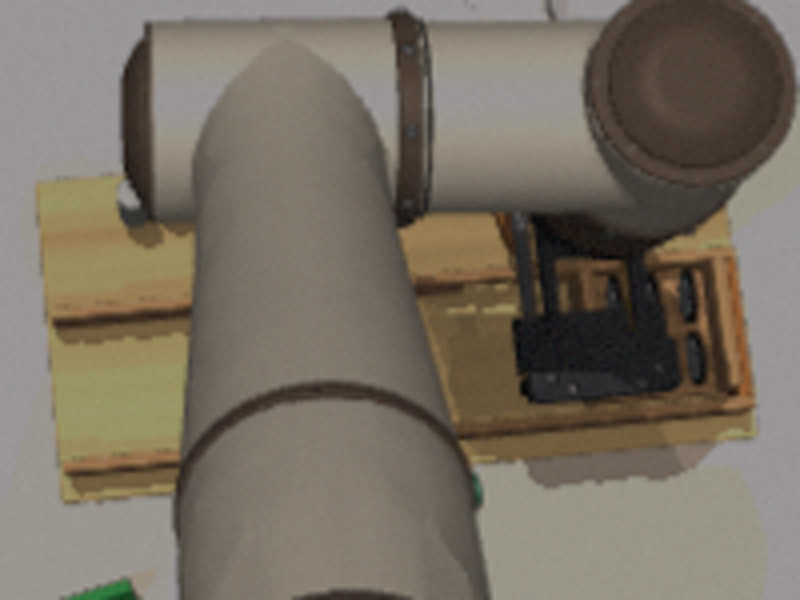

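Emit:
{"api": "step_arm", "payload": {
  "moves": [
    [[0, 0, 0, -0.1, 0, 0, 100], [0, 0, 0, -0.2, 0, 0, 100], [0, 0, 0, -0.3, 0, 0, 100], [0, 0, 0, -0.3, 0, 0, 100], [0, 0, 0, -0.3, 0, 0, 100]]
  ]
}}

```text
time_s: 9.67
tcp_pos: [0.583, -0.1297, 0.0408]
ee_rot: [[-0.123, 0.001, -0.992], [0.992, 0.005, -0.123], [0.005, -1.0, -0.002]]
wrist_force: [-2.5, 17.8, 3.6]
gripper_width: 0.999
```

```bash
python3 look.py h10;python3 -c "
from h import *
c=optics.capture('top')
go(35.5,54,40)"
```

```text
t 9.7667 g 0.998 F [-2.6 17.6  3.6] lane now [32.9 53.9] 40.8
turn [ 0.0014 -0.0039  0.0047] shift cm [16.29  0.15  1.05]
t 9.8167 g 1.0 F [-2.6 17.5  3.2] lane now [32.9 53.9] 40.8
turn [ 0.0014 -0.004   0.0047] shift cm [-0.26  0.08 -0.01]
```

View pics/toph10.png

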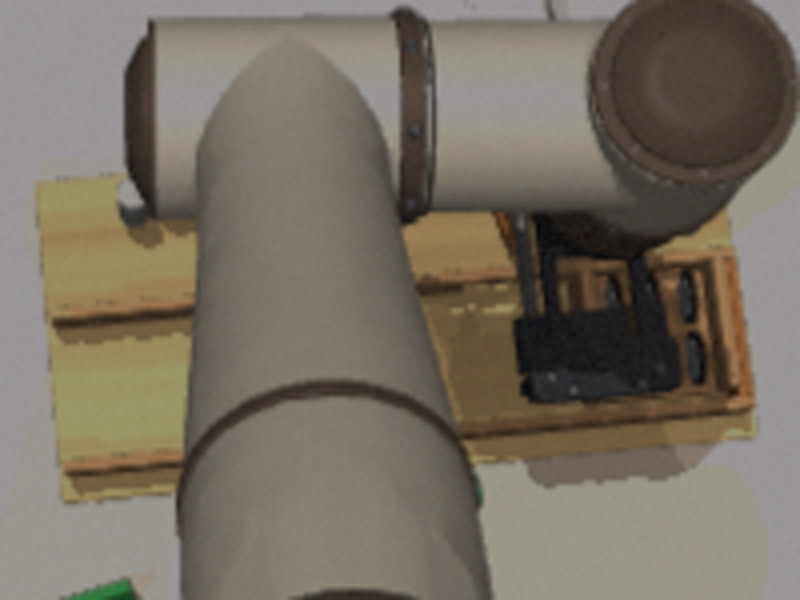

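View pics/sideh10.png

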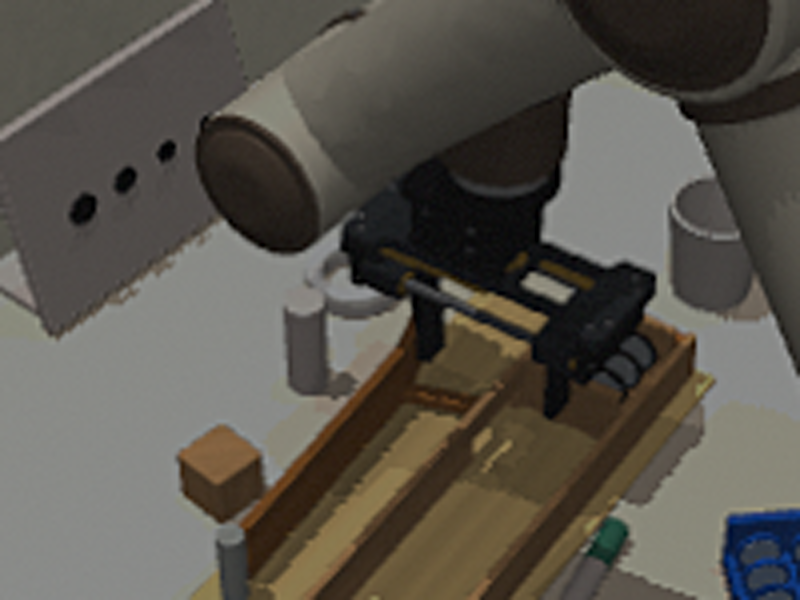

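Emit:
{"api": "step_arm", "payload": {
  "moves": [
    [[0, 0, 0, 0.3, 0, 0, 100], [0, 0, 0, 0.6, 0, 0, 100], [0, 0, 0, 0.9, 0, 0, 100], [0, 0, 0, 1.2, 0, 0, 100], [0, 0, 0, 1.3, 0, 0, 100]]
  ]
}}

```text
time_s: 10.23
tcp_pos: [0.5812, -0.1209, 0.0406]
ee_rot: [[-0.127, 0.0, -0.992], [0.992, -0.0, -0.127], [-0.0, -1.0, -0.0]]
wrist_force: [-0.3, -1.5, 1.4]
gripper_width: 1.002
```

```bash
python3 look.py h11
```

```text
t 10.3333 g 0.998 F [-1.  -1.2  0. ] lane now [24.  53.2] 40.6
turn [ 0.0001 -0.0004 -0.0002] shift cm [15.39  0.06  0.93]
```

View pics/sideh11.png

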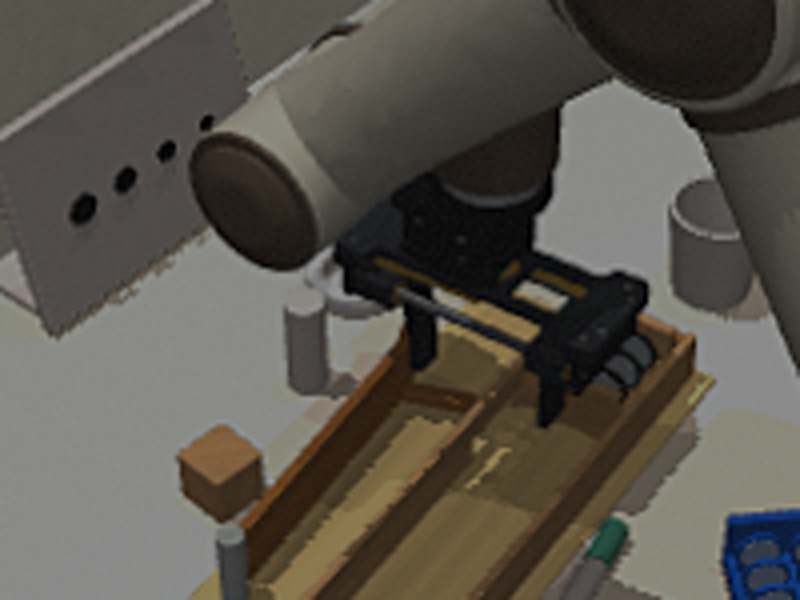

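View pics/toph11.png

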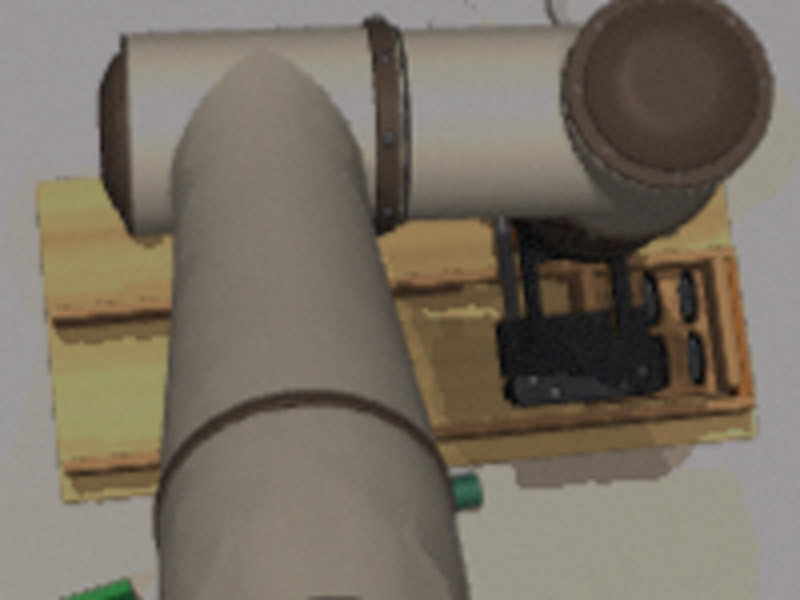

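Emit:
{"api": "step_arm", "payload": {
  "moves": [
    [[0, 0, 0, 0, -0.8, 0, 100], [0, 0, 0, 0, -1.8, 0, 100], [0, 0, 0, 0, -3, 0, 100], [0, 0, 0, 0, -4.4, 0, 100], [0, 0, 0, 0, -6, 0, 100]]
  ]
}}

```text
time_s: 10.75
tcp_pos: [0.5816, -0.1208, 0.102]
ee_rot: [[-0.127, 0.001, -0.992], [0.992, -0.0, -0.127], [-0.0, -1.0, -0.001]]
wrist_force: [0.1, -0.5, -0.1]
gripper_width: 1.002
```

Emit:
{"api": "step_arm", "payload": {
  "moves": [
    [[0, 0, 0, 0, -2, 0, 100], [0, 0, 0, 0, -4, 0, 100], [0, 0, 0, 0, -6, 0, 100], [0, 0, 0, 0, -8, 0, 100], [0, 0, 0, 0, -10, 0, 100]]
  ]
}}

```text
time_s: 11.17
tcp_pos: [0.5816, -0.1208, 0.2032]
ee_rot: [[-0.127, 0.003, -0.992], [0.992, -0.0, -0.127], [-0.0, -1.0, -0.003]]
wrist_force: [0.5, -0.6, 0.8]
gripper_width: 1.0
```

```bash
python3 look.py h12
```

```text
t 11.2667 g 1.0 F [ 0.9 -0.2  0.5] lane now [24.4 56. ] 206.2
turn [ 0.0107  0.0003 -0.0022] shift cm [15.48 16.57  1.37]
```

View pics/sideh12.png

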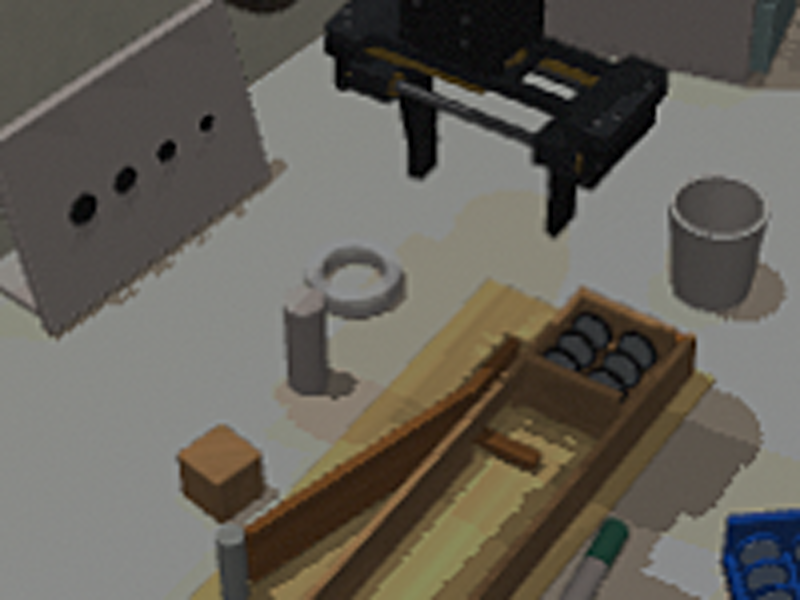

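Emit:
{"api": "step_arm", "payload": {
  "moves": [
    [[0, 0, 0, -3.5, 0, 0, 100], [0, 0, 0, -7, 0, 0, 100], [0, 0, 0, -10.5, 0, 0, 100], [0, 0, 0, -14, 0, 0, 100], [0, 0, 0, -17, 0, 0, 100]]
  ]
}}

```text
time_s: 11.68
tcp_pos: [0.6028, -0.2914, 0.2008]
ee_rot: [[-0.126, 0.001, -0.992], [0.992, -0.0, -0.126], [-0.0, -1.0, -0.001]]
wrist_force: [1.2, 1.2, -0.5]
gripper_width: 0.999
```

```bash
python3 look.py h13
```

```text
t 11.7833 g 1.001 F [-0.3  0.1 -0.7] lane now [197.8  52.5] 199.9
turn [ 0.0001 -0.0055 -0.0007] shift cm [32.78 15.96  1.03]
```

View pics/toph13.png

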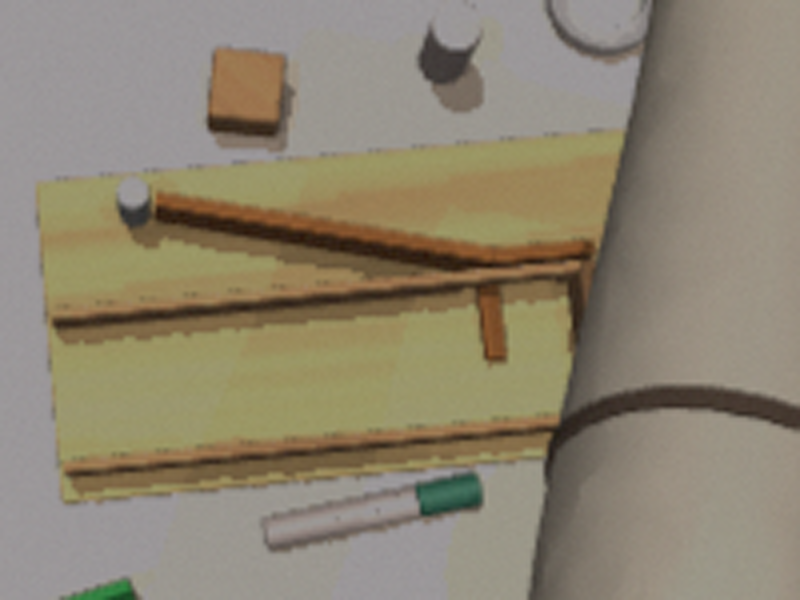

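View pics/sideh13.png

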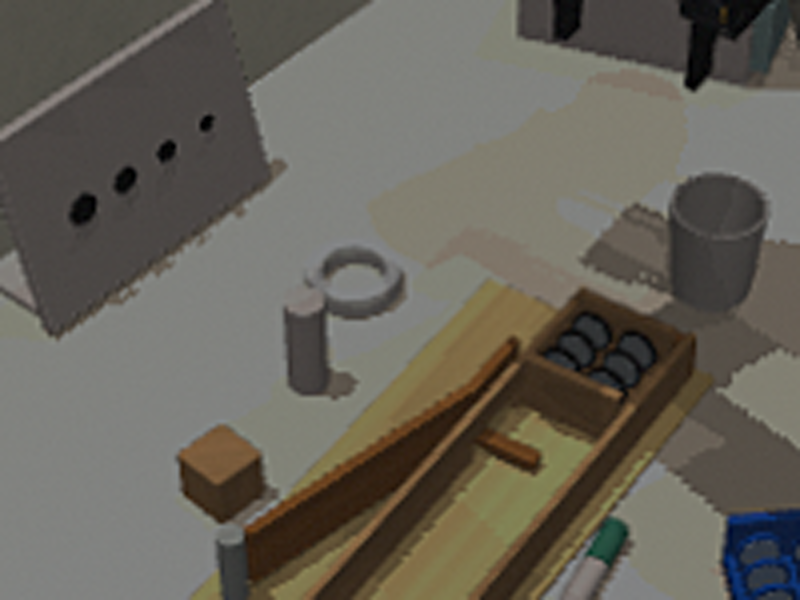

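```bash
python3 -c "
from h import *
c=optics.capture('side'); a,b,w,h=340,165,75,60
cv2.imwrite('pics/sidez2.png',cv2.resize(c['image'][b:b+h,a:a+w,::-1],None,fx=10,fy=10,interpolation=cv2.INTER_CUBIC))
d=np.load('lane.npz')
for x,y,z in((45,35,51),(45,-35,51),(125,35,51),(125,-35,51),(125,38,40),(125,-38,40)):
  print(x,y,z,(proj(c,np.r_[d['R']@np.array([x,y])/1e3+d['t'],z/1e3])+.5-[a,b])*10)
"
```

```text
45 35 51 [[177.04663258 248.88255154]]
45 -35 51 [[412.28329262 353.3841225 ]]
125 35 51 [[332.57044461  73.65830598]]
125 -35 51 [[563.14651978 172.31060508]]
125 38 40 [[320.84276028  99.88977164]]
125 -38 40 [[569.85583801 206.99391439]]
```

View pics/sidez2.png

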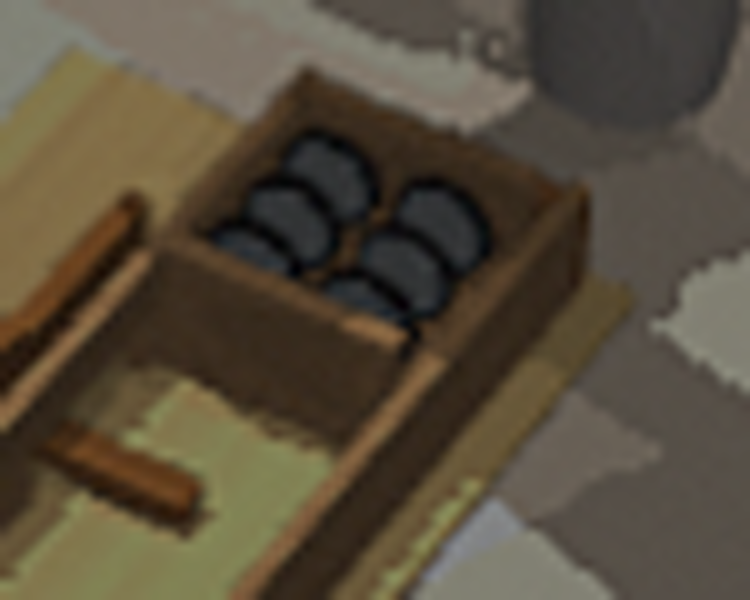

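Emit:
{"api": "step_arm", "payload": {
  "moves": [
    [[0, 0, 0, -2, 0, 3.4, 100], [0, 0, 0, -4, 0, 6.8, 100], [0, 0, 0, -6, 0, 10.2, 100], [0, 0, 0, -8, 0, 13.6, 100], [0, 0, 0, -9, 0, 17, 100]]
  ]
}}

```text
time_s: 12.25
tcp_pos: [0.4444, -0.4005, 0.2008]
ee_rot: [[-0.128, 0.001, -0.992], [0.992, -0.001, -0.128], [-0.001, -1.0, -0.001]]
wrist_force: [0.1, 0.8, 0.2]
gripper_width: 1.003
```

```bash
python3 look.py h14; python3 -c "
from h import *
import cv2
c=optics.capture('top');cv2.imwrite('pics/topfull.png',c['image'][:,:,::-1])"
```

```text
t 12.35 g 0.997 F [0.5 0.5 0.3] lane now [ 283.6 -120.9] 201.2
turn [-0.0006 -0.0043  0.0009] shift cm [ 41.41  16.14 -16.32]
```

View pics/toph14.png

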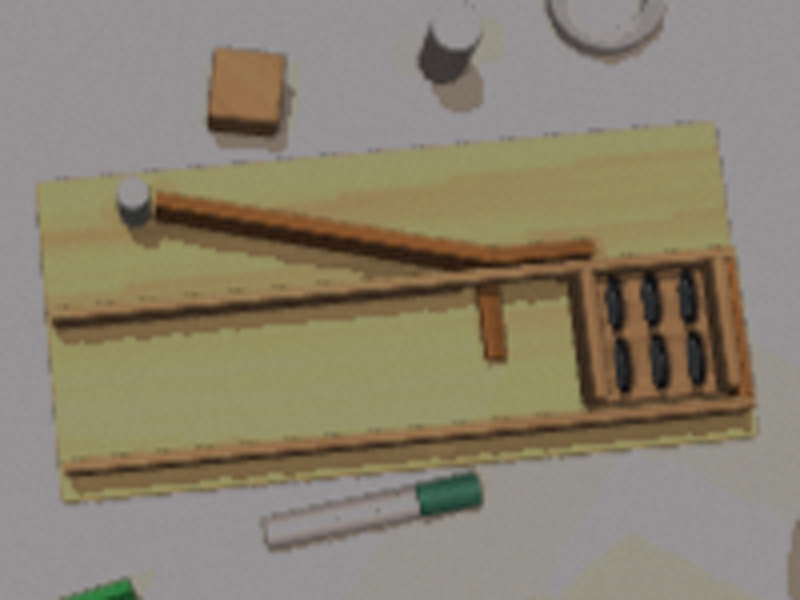

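View pics/topfull.png

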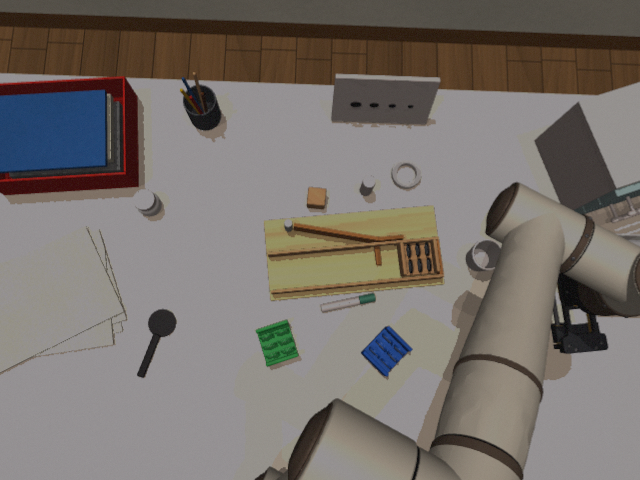

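```bash
python3 -c "
from station import r
print(r.finish_job())"
```

```text
the job is handed in; nothing more can be done
None
```

The rack is home against the end stop, the gate has swung shut behind it, and I handed the job in at about 12.5 s of the 48 s allowed.

**What I did:** One finger went into the gap between wall and board and swung the gate to about 0.28 rad. The other finger pushed the rack along the lane from behind. I then backed off 9 mm and lifted the hand clear.

**A slip on the way:** My first opening move only brought the gate to about 0.19 rad, with the bar still in the channel. I opened it a further 6 mm before the rack was touched. In every picture where the bar showed during the push, it was clear of the channel.

**Last checks:**
- **Seating:** The rack stopped firmly, with the push force rising to 17.8 N. It sits square against the stop in both views, and its rear edge is within about 1 pixel of where home would put it.
- **Disagreement:** The finger stopped about 2.6 mm short of the lane x I had computed. I put this down to camera calibration and finger width.
- **Gate:** It is shut, with the bar across the channel well behind the rack.
- **Other things:** The bystanders and look-alikes look unmoved, and the hand touches nothing.

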